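Hold the lid batten's hinge in line on the bottle case

TASK

Pick up the lid batten whose hinge leaf has one single knuckle and bring it to the wooden bottle case, so that its knuckle sits between the two knuckles on the case's front with all three holes in one line and the batten sticking out level, away from the case. Do not ram the batten into the case, and leave the other things on the table where they are. Finish while holding the batten there, steady in the gripper and not pressing on the case, so that a workmate can slip in the pin.

Things in the scene. Friction and masses are not known exactly. Their poses are not given: they have to be found in the camera images.
- case: Wooden bottle case full of small bottles, fixed, 300 mm wide (y), 170 mm deep, 115 mm high. Origin on the table right below the middle of its hinge axis; x points from the hinge into the case (away from the robot), y along the hinge axis, z up. Front wall face at x = 22 mm (steel leaf on it out to x = 18 mm, wooden cleats 6 mm thick at y = +-135 mm).
- case_eye (a point): Middle of the gap between the case's two steel knuckles, on the axis of their holes, 118 mm above the table; axes as case (y along the holes). Each knuckle: 26 mm outer diameter, 16 mm hole, 22 mm long, at y = 18 to 40 mm and -40 to -18 mm, in front of the wall. The gap, 36 mm wide, is open above, below and in front.
- batten_single: The batten to use, loose: pale wooden bar 150 x 28 x 30 mm (long, wide, high) with a steel strap on top (22 mm wide, z = 30 to 33 mm) and ONE steel knuckle at its end; 0.17 to 0.34 kg, centre of mass near x = 22 mm. Its frame: origin under the middle of the wooden bar (on the table as it lies), x along the bar towards the hinge end, z up. Grip the bar across its 28 mm width.
- eye (a point): Middle of the single knuckle's hole, in the batten's frame at (95, 0, 17) mm; axes as batten_single (y along the hole). The knuckle: 26 mm outer diameter, 16 mm hole, 30 mm long.
- eye_left (a point): Centre of the hole at the knuckle's +y end, 15 mm from eye.
- eye_right (a point): Centre of the hole at the knuckle's -y end, 15 mm from eye.
- batten_double: The other batten, not to be used: the same bar and strap, but a T-shaped end with TWO knuckles 70 mm over all, 38 mm apart. The two battens may lie in either place. Its frame: origin under the middle of the wooden bar (on the table as it lies), x along the bar towards the hinge end, z up. 
- hinge_pin: Brass hinge pin, 10 mm thick and about 90 mm long with a bent end, lying in a low grey tray; not to be touched. Origin at its underside, mid-length.
- bottle_a: Small amber bottle standing on the table, 46 mm diameter, 115 mm high; bystander. Origin: centre of its underside.
- bottle_b: Another such bottle; bystander. Origin: centre of its underside.
- screwdriver: Screwdriver lying on the table; bystander. Origin at its underside, x along the shaft.
- label_stack: Stack of paper labels 60 x 90 x 30 mm; bystander. Origin: centre of its underside.
There are look-alikes about, which are no part of the job. What is shaped like the batten_single but blue or pink is not meant.

How it is judged:
On the way:
1. the single-knuckle batten is lifted clear of the table in the gripper (height (world z) of batten_single above 0.04 m and contact force between the fingers and batten_single above 5 N), for 0.2 s.
At the end, for the whole second after the job is handed in: Single-knuckle batten held in the gripper (over 5 N), still; both ends of its hole within 4 mm (up-down, in-out) of the axis of the case's knuckles, its middle within 4.5 mm of the middle of the gap; batten level within 0.15 rad, pressing on the case with less than 5 N (x of eye_left in the frame of case_eye between -0.004 and 0.004 m and z of eye_left in the frame of case_eye between -0.004 and 0.004 m and x of eye_right in the frame of case_eye between -0.004 and 0.004 m and z of eye_right in the frame of case_eye between -0.004 and 0.004 m and y of eye in the frame of case_eye between -0.0045 and 0.0045 m and angle between batten_single's own z axis and vertical below 0.15 rad and contact force between the fingers and batten_single above 5 N and contact force between batten_single and case below 5 N and linear speed of batten_single below 0.02 m/s and angular speed of batten_single below 0.15 rad/s); the arm keeps its last pose, push and grip.
It fails at once if a bystander (other batten, pin, bottle, screwdriver, labels) shifted by more than 40 mm (distance of any of batten_double, hinge_pin, bottle_a, bottle_b, screwdriver, label_stack from where it was at the start of the episode above 0.04 m).
It fails at once if a bottle knocked over (angle between any of bottle_a, bottle_b's own z axis and vertical above 0.6 rad).
It fails at once if the batten is forced against the case (over 40 N) (contact force between batten_single and case above 40 N).
It also fails if it takes over 42 s, if anything falls off the work surface, if the arm or the gripper's body presses on something with over 40 N, if the wrist force passes 120 N, or if a joint passes its speed limit or range.

ROBOT

A 7-joint arm with a two-finger parallel gripper is mounted at the origin on the work surface. World frame = base frame: x ahead of the robot, y to its left, z up, the work surface at z = 0. Lengths are in m, angles in rad, forces in N, time in s.
With the tool pointing down it reaches from about 0.4 to 0.875 m from the base axis. Payload 19.3 kg.
Tool frame: the origin (TCP) lies at the very end of the fingers, on their centre line; the grasp point (between the pads) lies 19 mm behind it; z points along the fingers, y is the line along which they close (so a half turn about z gives the same grasp; the last joint's range is limited). The gripper opens to 85 mm and grips with 20 to 120 N. Pads are 22 mm wide; open, the fingers measure 114 mm over their backs; the gripper's body (76 mm by 85 mm) begins 54 mm behind the grasp point. The pads swing forward as they close: fully open they stand 13 mm farther back than shut.
Start: joints at [-1.372, 0.521, -0.036, 1.599, 0.021, 1.021, -0.113], TCP at [0.166, 0.603, 0.231] pointing down, gripper open.
Joint ranges: [-2.91, 2.91], [-0.3, 2.13], [-1.5, 1.42], [0.17, 2.43], [-1.26, 4.41], [0.16, 1.93], [-2.52, 2.52]. Speed limits (rad/s): [1.89, 1.89, 2.39, 2.39, 3.01, 3.01, 3.01].

INTERFACE

Orientations are given as [roll, pitch, yaw] about the fixed x, y, z axes, in that order (R = Rz(yaw) Ry(pitch) Rx(roll)).
In Python, from workcell import monitor, viewer, bot gives the robot as it stands.
- The arm moves only by the tool move_arm, never from a script. Its arguments are lists of equal length, an entry for each row: "gripper": the opening, from 0 (shut) to 1 (fully open); "linear": the shift along the tool's x, y, z in cm, a list of three; "twist": the turn about the tool's z in degrees. A call has 1 to 8 rows; each row shifts and turns the commanded pose from where the row before left it, along the tool's axes as they then stand; what a row does not reach is not made up. A row lasts 1/10 s, in which the tool goes at most 50 mm and 8.59 degrees, less where a joint would pass 70% of its speed; a pose out of reach is approached as far as the arm can. A call with a gripper value outside its range is refused whole. The fingers move at their own pace and stop on an object; "squeeze" is the grip in N (left out, the last holds). Time passes only in rows, so rows that do not move let the fingers close. It gives the time, the measured TCP pose, the force, the opening and the grip force at its end, in the units of the state.
- monitor.observe(): the state, without advancing time (a new reading comes with each control period).
- viewer.grab_frame(name): name is "scene" or "side" or "wrist"; returns a dict with "img" (480x640x3 uint8, red, green, blue), "K" (3x3 intrinsics, pixels), "eye" and "rotation" of the camera in the world. Camera axes: x right, y up, looking along -z (the intrinsics and any distortion apply to the point x, -y, -z); pixel columns grow to the right and rows downward; lengths in m; the calibration is good to about 2 mm. A picture is of the moment at which its call begins. There is no depth.
- bot.job_done(): hands the job in; it is judged then, once.
The state is a dict: "clock": time; "qpos": joint angles; "qd": joint speeds; "joint_efforts": joint torques, N m; "position": TCP position; "tool_rot": TCP orientation; "force": force on the tool from outside, world axes, zero at the start; "moment": the same for the moment, N m; "grip_width": finger opening in m; "finger_force": force on a finger pad.
Only numpy, scipy, OpenCV 4.12 (cv2) and the standard library are available. Lean on these libraries where they do the work, as an engineer would, in place of code of your own. Each camera call takes 0.05 s, during which the arm holds its last target. There are 200 camera calls.

## Working session

There is one attempt and no reset: what is moved stays moved. The work goes in short steps, Python scripts to look and compute and a tool call to move; the robot and the scene stay as the last step left them, time stands still between calls to the robot, and variables do not carry over. Pictures are saved under pics/ and viewed, at most 10 in all, crops included, and the job is handed in when it is done.

Besides the shell and the picture viewer there is one more tool, called after "Emit:" by a JSON object that holds its "op" and its "data", one argument or row to a line. move_arm: Moves the arm, as the interface text tells. Its arguments: {"type":"object","properties":{"gripper":{"type":"array"},"linear":{"type":"array"},"twist":{"type":"array"},"squeeze":{"type":"number"}},"required":["gripper","linear","twist"]}

```bash
mkdir -p pics; cat > h.py <<'E'
import numpy as np, cv2
from workcell import monitor, viewer, bot
def grab(n,f):
    d=viewer.grab_frame(n); cv2.imwrite(f'pics/{f}.png',d['img'][:,:,::-1]); np.savez(f'pics/{f}.npz',**{k:np.array(v) for k,v in d.items() if k in('img','K','eye','rotation')}); print(n,[k for k in d],np.round(d['eye'],3)); return d
def load(f): return dict(np.load(f'pics/{f}.npz'))
def ray(d,u,v):
    p=np.linalg.inv(d['K'])@[u,v,1]; r=np.asarray(d['rotation'])@[p[0],-p[1],-p[2]]; return r/np.linalg.norm(r)
def plane(d,u,v,z):
    r=ray(d,u,v); return d['eye']+r*(z-d['eye'][2])/r[2]
def proj(d,P):
    c=np.asarray(d['rotation']).T@(np.asarray(P)-d['eye']); q=d['K']@[c[0],-c[1],-c[2]]; return q[:2]/q[2]
def tri(ds,uvs):
    A=np.zeros((3,3));b=np.zeros(3)
    for d,(u,v) in zip(ds,uvs):
        r=ray(d,u,v);M=np.eye(3)-np.outer(r,r);A+=M;b+=M@d['eye']
    P=np.linalg.solve(A,b); return P,[proj(d,P)-uv for d,uv in zip(ds,uvs)]
E
python3 - <<'E'
from h import *
s=monitor.observe();print(s)
for n in('scene','side','wrist'):
    d=grab(n,n+'0');print(d['K'],d['rotation'],d.keys())
E
```

```text
{'clock': 0.0, 'qpos': array([-1.37223014,  0.52200395, -0.03635833,  1.59993652,  0.02120703,
        1.02109968, -0.11277093]), 'qd': array([ 9.88012188e-05, -1.42250262e-03,  1.74848195e-03,  1.16019124e-04,
        4.41506348e-04,  6.92953529e-04, -1.04526430e-03]), 'joint_efforts': array([-3.22353044e-03, -9.27132368e+01,  1.97840877e+00, -3.69943464e+01,
        1.77058449e-02,  8.06718715e-03, -1.64806596e-05]), 'position': array([0.16590086, 0.60226697, 0.23075725]), 'tool_rot': array([-3.14053228e+00,  6.45525236e-05,  2.87287480e+00]), 'force': array([-0.11165845,  0.44574784,  0.30186355]), 'moment': array([-0.01474863, -0.02430211, -0.01513663]), 'finger_force': 0.0, 'grip_width': 0.08516719972674294}
scene ['img', 'K', 'eye', 'rotation'] [1.16  0.509 0.972]
[[570.8989154    0.         321.63143584]
 [  0.         570.8989154  239.05215443]
 [  0.           0.           1.        ]] [ 0.77640035 -0.00331477  2.12980657] dict_keys(['img', 'K', 'eye', 'rotation'])
side ['img', 'K', 'eye', 'rotation'] [ 0.068 -0.57   1.03 ]
[[434.69164562   0.         319.02982852]
 [  0.         434.69164562 238.8516938 ]
 [  0.           0.           1.        ]] [ 0.69045231  0.01928881 -0.56722544] dict_keys(['img', 'K', 'eye', 'rotation'])
wrist ['img', 'K', 'eye', 'rotation'] [0.102 0.62  0.373]
[[393.04148514   0.         320.70674247]
 [  0.         393.04148514 245.49051596]
 [  0.           0.           1.        ]] [-2.68519568e-01  4.82520385e-04  1.30298506e+00] dict_keys(['img', 'K', 'eye', 'rotation'])
```

```bash
cat >> h.py <<'E'
from scipy.spatial.transform import Rotation as Rn
_ray,_proj=ray,proj
def fix(d):
    d=dict(d); 
    if np.ndim(d['rotation'])==1: d['rotation']=Rn.from_euler('xyz',d['rotation']).as_matrix()
    return d
def ray(d,u,v): return _ray(fix(d),u,v)
def proj(d,P): return _proj(fix(d),P)
E
```

```text
(no output)
```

View pics/scene0.png

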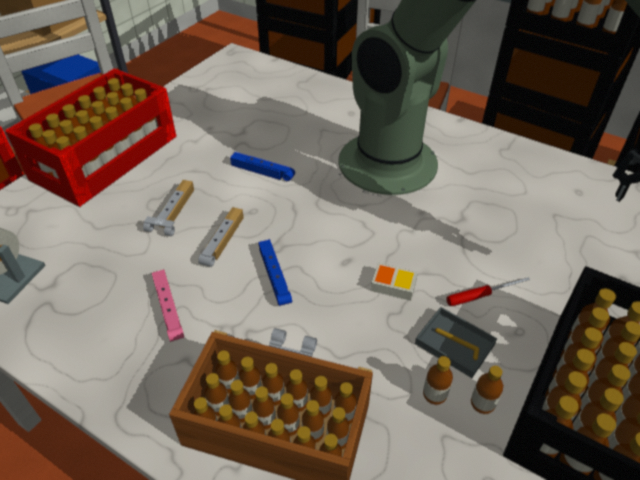

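View pics/side0.png

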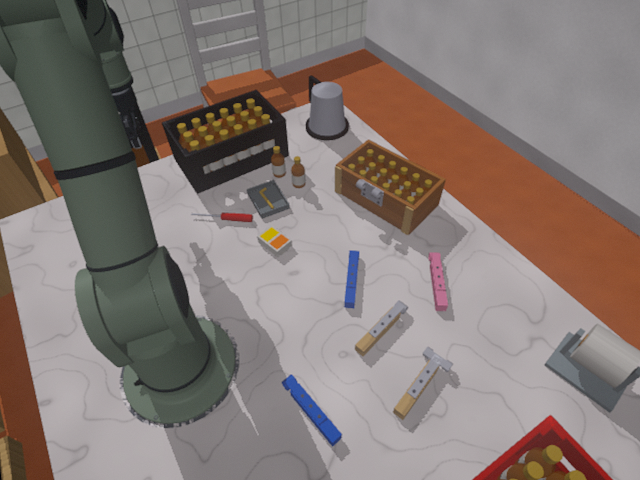

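View pics/wrist0.png

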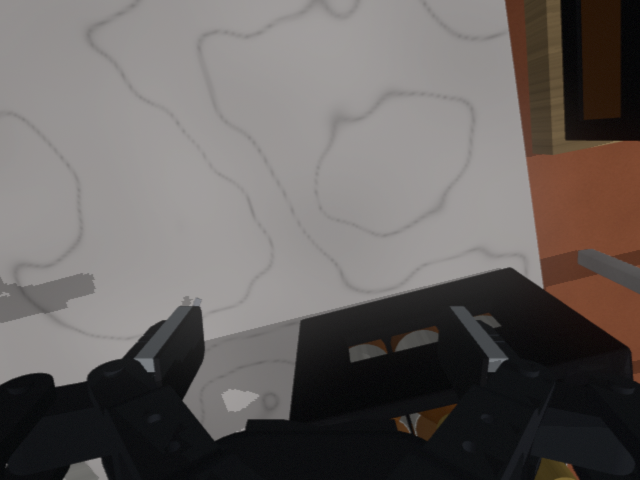

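```bash
python3 - <<'E'
from h import *
a=load('scene0');b=load('side0')
for n,f in(('scene',a),('side',b)):
    w,h=(190,190) 
    boxes={'scene':[(185,195,265,275),(255,315,335,375)],'side':[(345,290,425,370),(330,160,410,240)]}[n]
    im=np.hstack([cv2.resize(f['img'][y0:y1,x0:x1],(400,400),interpolation=cv2.INTER_CUBIC) for x0,y0,x1,y1 in boxes])
    cv2.imwrite(f'pics/crop_{n}.png',im[:,:,::-1])
for n,uv in dict(wood=(240,211),knuck=(207,258)).items(): print(n,plane(a,*uv,.03))
for n,uv in dict(wood=(361,350),knuck=(402,307)).items(): print(n,plane(b,*uv,.03))
print(tri([a,b],[(278,338),(362,185)]),tri([a,b],[(308,345),(377,197)]), tri([a,b],[(308,345),(362,185)]),tri([a,b],[(278,338),(377,197)]))
s=monitor.observe();t=Rn.from_euler('xyz',s['tool_rot']).as_matrix();w=fix(load('wrist0'))
print('cam in tool',t.T@(w['eye']-s['position']),t.T@w['rotation'])
E
python3 -c "
import cv2,numpy as np
cv2.imwrite('pics/crops.png',cv2.resize(np.vstack([cv2.imread('pics/crop_scene.png'),cv2.imread('pics/crop_side.png')]),(600,600)))"
```

```text
wood [ 0.39885606 -0.19716475  0.03      ]
knuck [ 0.56121173 -0.16433004  0.03      ]
wood [ 0.39160306 -0.21917914  0.03      ]
knuck [ 0.55317772 -0.17974163  0.03      ]
(array([0.68794703, 0.15304642, 0.12987239]), [array([13.05790471, -3.36975876]), array([7.88536185, 1.45641797])]) (array([0.68838582, 0.15695172, 0.09138601]), [array([-14.56280131,   3.04239888]), array([-8.66484335, -2.12104608])]) (array([0.68212083, 0.184185  , 0.11452086]), [array([-0.31401259,  0.07909395]), array([-0.18487132, -0.04345967])]) (array([0.69415965, 0.12572318, 0.1054957 ]), [array([-0.85248379,  0.1845658 ]), array([-0.52093854, -0.10072528])])
cam in tool [ 0.06672725 -0.00060848 -0.14262427] [[ 1.04641766e-03  9.64184923e-01  2.65228843e-01]
 [ 9.99999371e-01 -9.01693356e-04 -6.67415561e-04]
 [-4.04356936e-04  2.65229375e-01 -9.64185260e-01]]
```

View pics/crops.png

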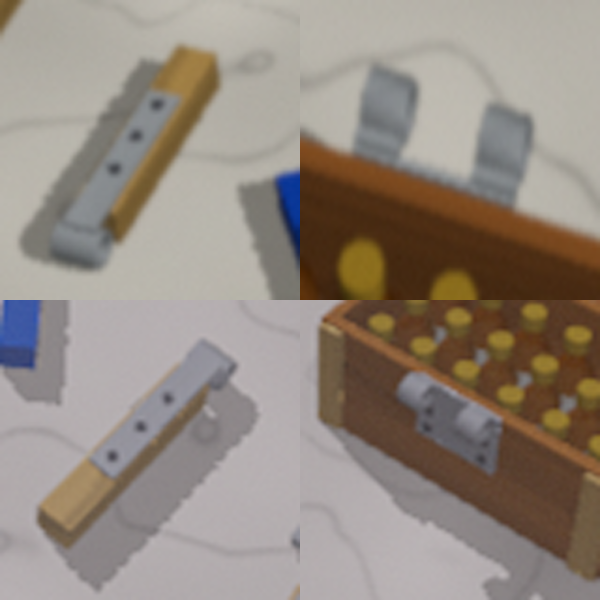

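```bash
cat >> h.py <<'E'
def plan(goal,yaw,n,polar=False,s=None):
    "rows (tool axes, cm; deg) from the measured pose to goal, yaw: tool pointing down"
    s=s or monitor.observe(); p0=np.array(s['position']);R=Rn.from_euler('xyz',s['tool_rot']);y0=s['tool_rot'][2]
    dy=(yaw-y0+np.pi)%(2*np.pi)-np.pi; p=p0.copy(); y=y0; goal=np.array(goal,float); L=[];T=[]
    for i in range(1,n+1):
        f=i/n
        if polar:
            a0,a1=np.arctan2(p0[1],p0[0]),np.arctan2(goal[1],goal[0]);r=(1-f)*np.hypot(*p0[:2])+f*np.hypot(*goal[:2]);a=a0+f*(a1-a0)
            q=np.array([r*np.cos(a),r*np.sin(a),p0[2]+f*(goal[2]-p0[2])])
        else: q=p0+f*(goal-p0)
        Rt=(Rn.from_euler('z',y)*Rn.from_euler('x',np.pi)).as_matrix()
        l=np.round(Rt.T@(q-p)*100,2 if n<6 else 1); p=p+Rt@l/100
        tw=round(np.degrees(-(y0+f*dy-y)),1); y-=np.radians(tw); L.append(list(map(float,l)));T.append(float(tw))
    for k in range(0,n,8): print(L[k:k+8],T[k:k+8])
E
python3 - <<'E'
from h import *
plan([.56,.12,.24],.2-0.0001,20,True) if 0 else None
s=monitor.observe(); s['tool_rot'][2]+=0
print((.2-s['tool_rot'][2]))
plan([.56,.12,.24],.2,24,True)
E
```

```text
-2.6727350049360723
[[-2.8, -0.3, -0.0], [-2.9, -0.1, -0.1], [-2.8, 0.1, -0.0], [-2.8, 0.3, -0.1], [-2.7, 0.4, 0.0], [-2.8, 0.7, -0.0], [-2.6, 0.8, -0.1], [-2.6, 1.0, -0.0]] [6.4, 6.4, 6.3, 6.4, 6.4, 6.4, 6.4, 6.3]
[[-2.5, 1.1, -0.0], [-2.5, 1.3, -0.1], [-2.3, 1.5, -0.0], [-2.2, 1.6, -0.1], [-2.1, 1.7, 0.0], [-2.0, 1.9, -0.0], [-1.9, 1.9, -0.1], [-1.7, 2.1, -0.0]] [6.4, 6.4, 6.4, 6.4, 6.3, 6.4, 6.4, 6.4]
[[-1.5, 2.2, -0.0], [-1.4, 2.3, -0.1], [-1.3, 2.3, -0.0], [-1.1, 2.5, -0.1], [-0.9, 2.4, -0.0], [-0.8, 2.6, -0.0], [-0.6, 2.5, -0.1], [-0.4, 2.6, -0.0]] [6.4, 6.4, 6.3, 6.4, 6.4, 6.4, 6.4, 6.3]
```

Emit:
{"op": "move_arm", "data": {
  "gripper": [1,1,1,1,1,1,1,1],
  "linear": [
    [-2.8,-0.3,0],
    [-2.9,-0.1,-0.1],
    [-2.8,0.1,0],
    [-2.8,0.3,-0.1],
    [-2.7,0.4,0],
    [-2.8,0.7,0],
    [-2.6,0.8,-0.1],
    [-2.6,1.0,0]
  ],
  "twist": [6.4,6.4,6.3,6.4,6.4,6.4,6.4,6.3]
}}

```text
clock: 0.95
position: [0.3601, 0.4898, 0.2342]
tool_rot: [-3.141, 0.0, 1.978]
force: [0.1, 0.1, 0.2]
grip_width: 0.0856
finger_force: 0.0
```

Emit:
{"op": "move_arm", "data": {
  "gripper": [1,1,1,1,1,1,1,1],
  "linear": [
    [-2.5,1.1,0],
    [-2.5,1.3,-0.1],
    [-2.3,1.5,0],
    [-2.2,1.6,-0.1],
    [-2.1,1.7,0],
    [-2.0,1.9,0],
    [-1.9,1.9,-0.1],
    [-1.7,2.1,0]
  ],
  "twist": [6.4,6.4,6.4,6.4,6.3,6.4,6.4,6.4]
}}

```text
clock: 1.75
position: [0.4955, 0.3197, 0.2372]
tool_rot: [-3.141, 0.0, 1.086]
force: [0.8, 0.6, -0.5]
grip_width: 0.0851
finger_force: 0.0
```

Emit:
{"op": "move_arm", "data": {
  "gripper": [1,1,1,1,1,1,1,1],
  "linear": [
    [-1.5,2.2,0],
    [-1.4,2.3,-0.1],
    [-1.3,2.3,0],
    [-1.1,2.5,-0.1],
    [-0.9,2.4,0],
    [-0.8,2.6,0],
    [-0.6,2.5,-0.1],
    [-0.4,2.6,0]
  ],
  "twist": [6.4,6.4,6.3,6.4,6.4,6.4,6.4,6.3]
}}

```text
clock: 2.55
position: [0.5599, 0.1191, 0.2402]
tool_rot: [3.142, 0.0, 0.196]
force: [0.2, -0.1, -0.6]
grip_width: 0.0856
finger_force: 0.0
```

Emit:
{"op": "move_arm", "data": {
  "gripper": [1,1],
  "linear": [
    [0,0,0],
    [0,0,0]
  ],
  "twist": [0,0]
}}

```text
clock: 2.75
position: [0.5597, 0.12, 0.2401]
tool_rot: [-3.142, 0.0, 0.201]
force: [-0.3, 0.2, -0.4]
grip_width: 0.0853
finger_force: 0.0
```

```bash
python3 - <<'E'
from h import *
s=monitor.observe();print(s['position'],s['tool_rot'],s['qpos'],s['clock'])
d=grab('wrist','w1')
# likely case eye knuckle positions
for P in([.682,.184,.118],[.694,.126,.118]): print(proj(d,P))
plan([.50,-.185,.22],.22,14,True)
E
```

```text
[0.55971607 0.1199846  0.24014175] [-3.14153719e+00  3.25633711e-04  2.01061972e-01] [-0.80701919  0.52297468  0.71669751  1.75804876 -0.39763242  1.0110186
 -1.31064971] 2.75
wrist ['img', 'K', 'eye', 'rotation'] [0.626 0.133 0.383]
[256.58489168  25.29483168]
[354.39313945  25.07141552]
[[-0.3, 2.3, 0.1], [-0.4, 2.3, 0.2], [-0.5, 2.2, 0.1], [-0.6, 2.3, 0.2], [-0.7, 2.1, 0.1], [-0.7, 2.2, 0.2], [-0.9, 2.1, 0.1], [-0.9, 2.0, 0.1]] [-0.1, -0.0, -0.1, -0.1, -0.1, -0.0, -0.1, -0.1]
[[-1.0, 2.0, 0.2], [-1.1, 2.0, 0.1], [-1.2, 1.8, 0.2], [-1.2, 1.9, 0.1], [-1.3, 1.7, 0.2], [-1.4, 1.7, 0.1]] [-0.0, -0.1, -0.1, -0.1, -0.0, -0.1]
```

View pics/w1.png

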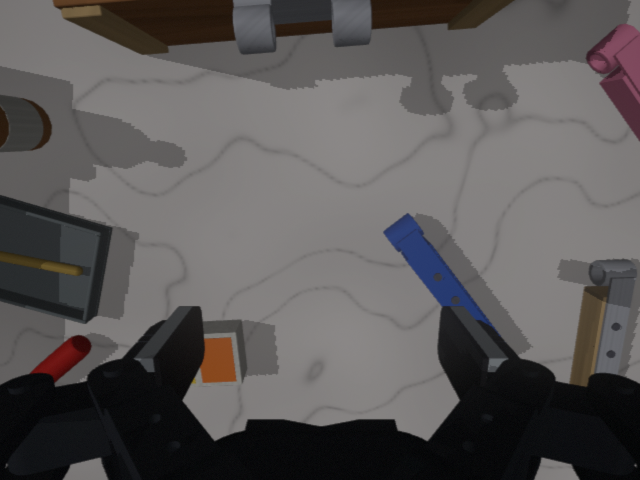

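Emit:
{"op": "move_arm", "data": {
  "gripper": [1,1,1,1,1,1,1,1],
  "linear": [
    [-0.3,2.3,0.1],
    [-0.4,2.3,0.2],
    [-0.5,2.2,0.1],
    [-0.6,2.3,0.2],
    [-0.7,2.1,0.1],
    [-0.7,2.2,0.2],
    [-0.9,2.1,0.1],
    [-0.9,2.0,0.1]
  ],
  "twist": [-0.1,0,-0.1,-0.1,-0.1,0,-0.1,-0.1]
}}

```text
clock: 3.6
position: [0.5464, -0.0613, 0.2291]
tool_rot: [-3.141, 0.0, 0.214]
force: [0.9, -0.3, 0.3]
grip_width: 0.0855
finger_force: 0.0
```

Emit:
{"op": "move_arm", "data": {
  "gripper": [1,1,1,1,1,1,1,1],
  "linear": [
    [-1.0,2.0,0.2],
    [-1.1,2.0,0.1],
    [-1.2,1.8,0.2],
    [-1.2,1.9,0.1],
    [-1.3,1.7,0.2],
    [-1.4,1.7,0.1],
    [0,0,0],
    [0,0,0]
  ],
  "twist": [0,-0.1,-0.1,-0.1,0,-0.1,0,0]
}}

```text
clock: 4.4
position: [0.5, -0.1846, 0.2203]
tool_rot: [-3.141, -0.0, 0.219]
force: [-0.1, 0.7, -0.2]
grip_width: 0.0856
finger_force: 0.0
```

```bash
python3 - <<'E'
from h import *
s=monitor.observe();print(s['position'],s['tool_rot'],s['qpos'],s['clock'])
d=grab('wrist','w2')
w=load('w1')
for uv in((236,25),(275,25),(331,20),(371,20)):print(plane(w,*uv,.131))
for uv in((255,53),(352,46)):print('front',plane(w,*uv,.118))
for k in('scene0','side0'):print([proj(load(k),p) for p in([.682,.184,.118],[.694,.126,.118])])
E
```

```text
[ 0.49999772 -0.1846001   0.22028521] [-3.14123979e+00 -2.50619099e-04  2.19374604e-01] [-0.2698089   0.47860298  0.71050823  1.88023066 -0.38650874  0.92385378
 -0.72844168] 4.4
wrist ['img', 'K', 'eye', 'rotation'] [ 0.565 -0.171  0.363]
[0.67699972 0.19311808 0.131     ]
[0.68150423 0.17111873 0.131     ]
[0.69049494 0.14006696 0.131     ]
[0.69510037 0.11757439 0.131     ]
front [0.6666458 0.1825271 0.118    ]
front [0.68245862 0.12486705 0.118     ]
[array([307.60802652, 343.8703662 ]), array([276.96153528, 334.18456222])]
[array([361.88388315, 184.16562215]), array([376.7274504 , 193.86552212])]
```

View pics/w2.png

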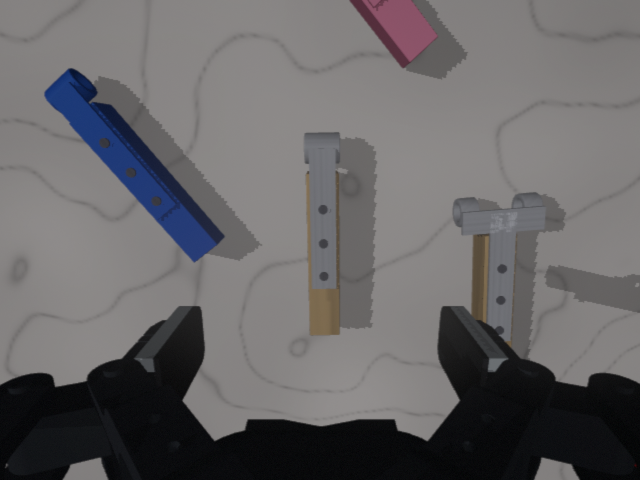

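```bash
python3 - <<'E'
from h import *
d=load('w2');im=d['img'].astype(int)
hsv=cv2.cvtColor(d['img'],cv2.COLOR_RGB2HSV)
for y in(145,165,190,220,260,280,300,325):
    r=im[y,295:350]; g=np.abs(np.diff(r.sum(1))); print(y,[(295+i,int(np.diff(r.sum(1))[i])) for i in np.where(g>35)[0]])
for x in(315,324,332):
    c=im[:,x].sum(1); g=np.diff(c); print(x,[(i,int(g[i])) for i in range(120,345) if abs(g[i])>35])
a=plane(d,323,165,.033);b=plane(d,324.5,280,.033);e=plane(d,324.5,334.5,.03)
print(a,b,e,np.arctan2(*(a-b)[[1,0]]),plane(d,321.5,132,.017+.0)) 
E
```

```text
145 [(np.int64(338), -38)]
165 [(np.int64(308), -36)]
190 [(np.int64(305), -42), (np.int64(306), -37), (np.int64(335), -60), (np.int64(338), 45)]
220 [(np.int64(305), -39), (np.int64(335), -56), (np.int64(339), 37)]
260 [(np.int64(335), -70), (np.int64(339), 42)]
280 [(np.int64(307), -51), (np.int64(320), -44), (np.int64(321), -43), (np.int64(324), 38), (np.int64(326), 44), (np.int64(335), -59), (np.int64(336), -46), (np.int64(339), 38)]
300 []
325 [(np.int64(308), -42)]
315 [(131, -51), (132, -101)]
324 [(131, -87), (132, -66), (204, -110), (213, 82), (214, 40), (238, -103), (247, 70), (248, 59), (271, -131), (280, 108), (335, 40)]
332 [(131, -85), (132, -68), (288, -38), (334, 101)]
[ 0.54480903 -0.1770176   0.033     ] [ 0.44688098 -0.20048345  0.033     ] [ 0.39293318 -0.21273883  0.03      ] 0.23518879106595342 [ 0.57025979 -0.17005622  0.017     ]
```

```bash
python3 - <<'E'
from h import *
plan([.487,-.190,.05],.228,8)
E
```

```text
[[-0.2, 0.0, 2.1], [-0.2, 0.1, 2.2], [-0.1, 0.0, 2.1], [-0.2, 0.0, 2.1], [-0.2, 0.1, 2.1], [-0.2, 0.0, 2.2], [-0.1, 0.0, 2.1], [-0.2, 0.1, 2.1]] [-0.1, -0.0, -0.1, -0.0, -0.1, -0.0, -0.1, -0.1]
```

Emit:
{"op": "move_arm", "data": {
  "gripper": [1,1,1,1,1,1,1,1],
  "linear": [
    [-0.2,0,2.1],
    [-0.2,0.1,2.2],
    [-0.1,0,2.1],
    [-0.2,0,2.1],
    [-0.2,0.1,2.1],
    [-0.2,0,2.2],
    [-0.1,0,2.1],
    [-0.2,0.1,2.1]
  ],
  "twist": [-0.1,0,-0.1,0,-0.1,0,-0.1,-0.1]
}}

```text
clock: 5.25
position: [0.4873, -0.1898, 0.0492]
tool_rot: [-3.141, -0.0, 0.23]
force: [1.0, -0.7, 0.1]
grip_width: 0.0856
finger_force: 0.0
```

Emit:
{"op": "move_arm", "data": {
  "gripper": [1,1,1,1,1,1],
  "linear": [
    [0,0,1.2],
    [0,0,1.2],
    [0,0,1.2],
    [0,0,0.9],
    [0,0,0],
    [0,0,0]
  ],
  "twist": [0,0,0,0,0,0]
}}

```text
clock: 5.85
position: [0.4867, -0.1914, 0.0055]
tool_rot: [3.142, -0.0, 0.227]
force: [0.0, -0.4, 0.0]
grip_width: 0.0854
finger_force: 0.0
```

Emit:
{"op": "move_arm", "data": {
  "gripper": [0,0,0,0,0,0,0,0],
  "linear": [
    [0,0,0],
    [0,0,0],
    [0,0,0],
    [0,0,0],
    [0,0,0],
    [0,0,0],
    [0,0,0],
    [0,0,0]
  ],
  "twist": [0,0,0,0,0,0,0,0],
  "squeeze": 80
}}

```text
clock: 6.65
position: [0.4867, -0.1913, 0.0057]
tool_rot: [-3.141, -0.0, 0.227]
force: [-2.2, 0.9, 10.4]
grip_width: 0.0262
finger_force: 79.7
```

Emit:
{"op": "move_arm", "data": {
  "gripper": [0,0,0,0,0,0,0,0],
  "linear": [
    [0,0,-0.5],
    [0,0,-1.5],
    [0,0,-2.5],
    [0,0,-3],
    [0,0,-3],
    [0,0,-3],
    [0,0,-2],
    [0,0,-1]
  ],
  "twist": [0,0,0,0,0,0,0,0]
}}

```text
clock: 7.45
position: [0.487, -0.1915, 0.1727]
tool_rot: [3.141, -0.002, 0.227]
force: [0.2, 0.6, -2.1]
grip_width: 0.0266
finger_force: 78.9
```

Emit:
{"op": "move_arm", "data": {
  "gripper": [0,0,0],
  "linear": [
    [0,0,0],
    [0,0,0],
    [0,0,0]
  ],
  "twist": [0,0,0]
}}

```text
clock: 7.75
position: [0.4861, -0.1911, 0.1694]
tool_rot: [-3.141, 0.001, 0.227]
force: [-0.5, 0.1, -2.0]
grip_width: 0.0265
finger_force: 78.9
```

```bash
python3 - <<'E'
from h import *
s=monitor.observe();print(s['position'],s['tool_rot'],s['force'],s['moment'],s['clock'],s['grip_width'])
d=grab('wrist','w3')
im=d['img'].astype(int)
t=Rn.from_euler('xyz',s['tool_rot']).as_matrix()
for P in([.073,0,-.019+.0],[.086,0,-.019]): print(proj(d,s['position']+t@P))
# approach: back off 60mm from mating, at mating height + 30
c=np.array([.686,.1553]);yaw=.235;u=np.array([np.cos(yaw),np.sin(yaw)])
g=c-u*(.073+.06);print(g)
plan([*g,.17],yaw,16,True)
E
```

```text
[ 0.4861165  -0.19112877  0.16940431] [-3.14103127e+00  1.42771172e-03  2.26746618e-01] [-0.50881073  0.14591329 -2.03916025] [ 0.00068503  0.04333828 -0.01533362] 7.75 0.026496665508952057
wrist ['img', 'K', 'eye', 'rotation'] [ 0.552 -0.177  0.312]
[318.69627635 116.86977563]
[318.6822667   69.87700701]
[0.55665559 0.12433188]
[[1.3, -1.5, -0.0], [1.3, -1.5, -0.0], [1.2, -1.5, -0.0], [1.2, -1.7, -0.0], [1.1, -1.7, -0.0], [1.1, -1.7, -0.0], [0.9, -1.8, -0.0], [1.0, -1.8, -0.0]] [-0.0, -0.1, 0.0, -0.0, -0.0, -0.1, -0.0, -0.0]
[[0.8, -1.8, -0.0], [0.9, -1.9, -0.0], [0.7, -2.0, -0.0], [0.7, -2.0, -0.0], [0.5, -2.0, -0.0], [0.6, -2.0, -0.0], [0.4, -2.1, -0.1], [0.4, -2.1, 0.0]] [-0.1, 0.0, -0.0, -0.1, 0.0, -0.0, -0.0, -0.1]
```

View pics/w3.png

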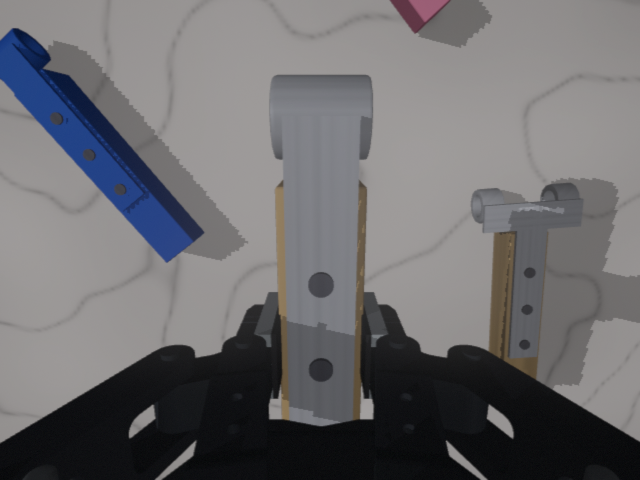

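Emit:
{"op": "move_arm", "data": {
  "gripper": [0,0,0,0,0,0,0,0],
  "linear": [
    [1.3,-1.5,0],
    [1.3,-1.5,0],
    [1.2,-1.5,0],
    [1.2,-1.7,0],
    [1.1,-1.7,0],
    [1.1,-1.7,0],
    [0.9,-1.8,0],
    [1.0,-1.8,0]
  ],
  "twist": [0,-0.1,0,0,0,-0.1,0,0]
}}

```text
clock: 8.6
position: [0.5451, -0.0415, 0.1695]
tool_rot: [3.142, 0.001, 0.23]
force: [0.5, -0.5, -2.0]
grip_width: 0.0266
finger_force: 78.9
```

Emit:
{"op": "move_arm", "data": {
  "gripper": [0,0,0,0,0,0,0,0],
  "linear": [
    [0.8,-1.8,0],
    [0.9,-1.9,0],
    [0.7,-2.0,0],
    [0.7,-2.0,0],
    [0.5,-2.0,0],
    [0.6,-2.0,0],
    [0.4,-2.1,0],
    [0.4,-2.1,0]
  ],
  "twist": [-0.1,0,0,-0.1,0,0,0,-0.1]
}}

```text
clock: 9.4
position: [0.5569, 0.1247, 0.1695]
tool_rot: [3.141, 0.001, 0.235]
force: [-0.3, 1.1, -1.9]
grip_width: 0.027
finger_force: 78.9
```

Emit:
{"op": "move_arm", "data": {
  "gripper": [0,0,0,0,0,0,0],
  "linear": [
    [0,0,0.5],
    [0,0,1.2],
    [0,0,1.6],
    [0,0,1.6],
    [0,0,1.2],
    [0,0,0],
    [0,0,0]
  ],
  "twist": [0,0,0,0,0,0,0]
}}

```text
clock: 10.1
position: [0.5574, 0.1234, 0.1092]
tool_rot: [3.141, 0.0, 0.235]
force: [1.4, 0.1, -2.2]
grip_width: 0.0264
finger_force: 79.0
```

```bash
python3 - <<'E'
from h import *
s=monitor.observe();print(s['position'],s['tool_rot'],s['force'],s['clock'],s['qpos'])
d=grab('wrist','w4')
a=grab('scene','s4');b=grab('side','b4')
t=Rn.from_euler('xyz',s['tool_rot']).as_matrix();e=s['position']+t@[.073,0,-.0115]
for k in(d,a,b):print([np.round(proj(k,P)) for P in(e,[.686,.1553,.118])])
def crop(k,c,r,z): 
    c=np.array(c,int);return cv2.resize(k['img'][max(c[1]-r,0):c[1]+r,c[0]-r:c[0]+r],(z,z),interpolation=cv2.INTER_CUBIC)
top=cv2.resize(d['img'][0:200,170:470],(600,400))
bot=np.hstack([crop(a,proj(a,e),45,300),crop(b,proj(b,e),45,300)])
o=cv2.resize(np.vstack([top,bot]),(514,600));cv2.imwrite('pics/c4.png',o[:,:,::-1])
E
```

```text
[0.55738544 0.12340694 0.10922382] [3.14117824e+00 3.97834625e-04 2.34615948e-01] [ 1.3554051   0.10822975 -2.16617591] 10.1 [-0.73150189  0.68850971  0.60275522  1.8683023  -0.55125351  0.75736958
 -1.15890438]
wrist ['img', 'K', 'eye', 'rotation'] [0.623 0.138 0.252]
scene ['img', 'K', 'eye', 'rotation'] [1.16  0.509 0.972]
side ['img', 'K', 'eye', 'rotation'] [ 0.068 -0.57   1.03 ]
[array([319., 118.]), array([ 315., -101.])]
[array([304., 312.]), array([293., 338.])]
[array([356., 199.]), array([369., 189.])]
```

View pics/c4.png

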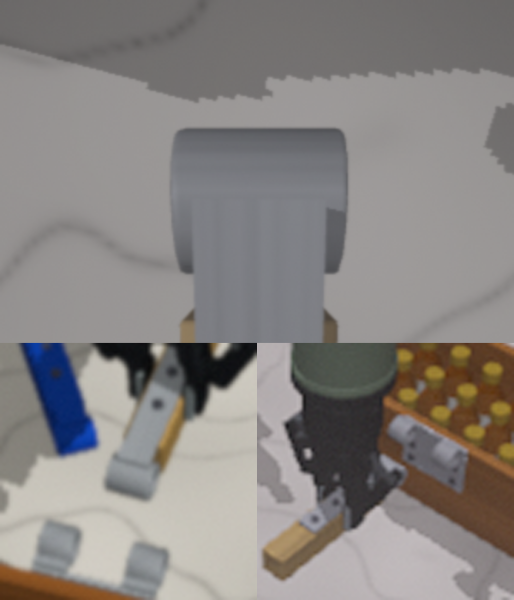

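Emit:
{"op": "move_arm", "data": {
  "gripper": [0,0,0,0,0,0,0],
  "linear": [
    [0.5,0,0.1],
    [0.7,0,0.1],
    [0.7,0,0.05],
    [0.6,0,0],
    [0.5,0,0],
    [0,0,0],
    [0,0,0]
  ],
  "twist": [0,0,0,0,0,0,0]
}}

```text
clock: 10.95
position: [0.5864, 0.131, 0.1067]
tool_rot: [3.141, 0.0, 0.236]
force: [-0.2, 0.1, -2.7]
grip_width: 0.0264
finger_force: 79.0
```

```bash
python3 - <<'E'
from h import *
s=monitor.observe();print(s['position'],s['tool_rot'],s['force'],s['clock'])
d=grab('wrist','w5');a=grab('scene','s5')
t=Rn.from_euler('xyz',s['tool_rot']).as_matrix();e=s['position']+t@[.073,0,-.0115]
for k in(d,a):print([np.round(proj(k,P)) for P in(e,[.686,.1553,.118])])
g=cv2.resize(d['img'][0:200,120:520],(800,400),interpolation=cv2.INTER_CUBIC)
c=proj(a,e).astype(int)
o=np.vstack([g,np.hstack([cv2.resize(a['img'][c[1]-20:c[1]+30,c[0]-70:c[0]+30],(400,200),interpolation=cv2.INTER_CUBIC)]*2)])
cv2.imwrite('pics/c5.png',o[:,:,::-1])
E
```

```text
[0.58640798 0.13099661 0.10671564] [3.14145675e+00 2.36239987e-04 2.35511368e-01] [-0.19231212  0.10701871 -2.72450311] 10.95
wrist ['img', 'K', 'eye', 'rotation'] [0.652 0.146 0.249]
scene ['img', 'K', 'eye', 'rotation'] [1.16  0.509 0.972]
[array([319., 118.]), array([317.,  14.])]
[array([298., 325.]), array([293., 338.])]
```

View pics/c5.png

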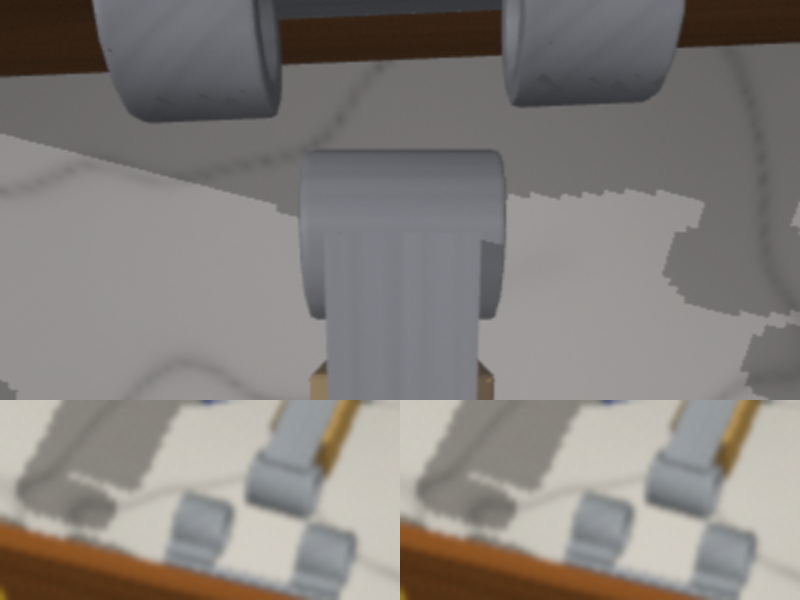

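Emit:
{"op": "move_arm", "data": {
  "gripper": [0,0,0,0,0],
  "linear": [
    [0,0.14,0],
    [0,0.13,0],
    [0,0,0],
    [0,0,0],
    [0,0,0]
  ],
  "twist": [-1.2,-1.2,0,0,0]
}}

```text
clock: 11.55
position: [0.5871, 0.1285, 0.1068]
tool_rot: [-3.142, 0.0, 0.277]
force: [0.0, -0.5, -2.0]
grip_width: 0.0268
finger_force: 79.0
```

```bash
cat > m.py <<'E'
from h import *
s=monitor.observe();print(s['position'],s['tool_rot'],s['force'],s['clock'])
import sys
d=grab('wrist',sys.argv[1]);im=cv2.GaussianBlur(d['img'],(3,3),0).astype(int).sum(2)
def edges(v,o,th=30):
    g=np.diff(v); return [(o+i,int(g[i])) for i in range(1,len(g)-1) if abs(g[i])>th and abs(g[i])>=abs(g[i-1]) and abs(g[i])>abs(g[i+1])]
for y in map(int,sys.argv[2].split(',')): print('row',y,edges(im[y,140:500],140))
for x in map(int,sys.argv[3].split(',')): print('col',x,edges(im[0:200,x],0))
E
python3 m.py w6 20,35,45,100,115,140 200,215,230,300,340,420,435,450
```

```text
[0.58711248 0.12849428 0.10680571] [-3.14155243e+00  1.95880554e-05  2.77281889e-01] [ 0.03204599 -0.46150437 -1.99014234] 11.55
wrist ['img', 'K', 'eye', 'rotation'] [0.652 0.146 0.249]
row 20 [(176, 73), (253, -46), (256, 31), (263, -36), (375, 77), (383, -32), (464, -74)]
row 35 [(255, -32), (265, 53)]
row 45 [(264, 64), (456, 31)]
row 100 [(259, -40), (375, 36), (386, 33), (433, 37)]
row 115 [(372, 54), (470, -40)]
row 140 [(270, -45), (359, -38), (370, 71), (450, -36)]
col 200 [(55, 62), (81, 34)]
col 215 [(55, 56), (85, 46)]
col 230 [(56, 54), (90, 48)]
col 300 [(29, 92)]
col 340 [(29, 82), (74, -34)]
col 420 [(56, 67), (101, 45)]
col 435 [(56, 61), (99, 39)]
col 450 [(53, 45), (100, 41)]
```

Emit:
{"op": "move_arm", "data": {
  "gripper": [0,0,0,0,0,0],
  "linear": [
    [0.4,-0.04,0],
    [0.5,0,0],
    [0.5,0,0],
    [0.4,0,0],
    [0.2,0,0],
    [0,0,0]
  ],
  "twist": [0,0,0,0,0,0]
}}

```text
clock: 12.2
position: [0.6065, 0.1343, 0.1067]
tool_rot: [3.141, 0.0, 0.277]
force: [0.1, 0.6, -2.6]
grip_width: 0.0265
finger_force: 79.0
```

Emit:
{"op": "move_arm", "data": {
  "gripper": [0,0,0,0,0,0,0],
  "linear": [
    [0.3,0,0],
    [0.3,0,0],
    [0.3,0,0],
    [0.2,0,0],
    [0,0,0],
    [0,0,0],
    [0,0,0]
  ],
  "twist": [0,0,0,0,0,0,0]
}}

```text
clock: 12.9
position: [0.6167, 0.1373, 0.1068]
tool_rot: [3.142, 0.0, 0.277]
force: [0.4, 0.2, -1.9]
grip_width: 0.0266
finger_force: 79.0
```

```bash
python3 m.py w7 85,100,115,130,145,155 200,215,230,280,300,340,360,420,435,450
python3 - <<'E'
from h import *
d=load('w7');a=grab('scene','s7');b=grab('side','b7')
z=lambda k,x0,x1,y0,y1,s:cv2.resize(k['img'][y0:y1,x0:x1],s,interpolation=cv2.INTER_CUBIC)
o=np.vstack([z(d,160,480,40,190,(800,375)),np.hstack([z(a,255,335,318,363,(400,225)),z(b,340,420,168,213,(400,225))])])
cv2.imwrite('pics/c7.png',o[:,:,::-1])
E
```

```text
[0.6167348  0.13731348 0.10678146] [3.14155678e+00 1.24418244e-04 2.77435178e-01] [ 0.38894432  0.16657788 -1.88300197] 12.9
wrist ['img', 'K', 'eye', 'rotation'] [0.681 0.155 0.249]
row 85 [(185, 90), (258, -42), (270, 85), (371, -65), (380, 52), (458, -66)]
row 100 [(258, -49), (268, 62), (374, -53), (385, 34)]
row 115 [(257, -52), (269, 73), (373, -45), (385, 32)]
row 130 [(258, -47), (270, 52), (359, -40), (373, -50)]
row 145 [(190, -54), (260, -33), (268, 52), (359, -43), (370, 34), (374, -57), (381, 49)]
row 155 [(196, -66), (266, 42), (274, -35), (282, 50), (359, -51), (367, 82), (376, -88), (447, 63)]
col 200 [(1, 32), (41, 71), (73, -39), (157, 87)]
col 215 [(42, 58), (73, -39), (157, 89)]
col 230 [(1, 31), (41, 58), (73, -47), (157, 89)]
col 280 [(41, 57), (55, -80), (75, 35), (159, 65), (182, -64), (186, 42)]
col 300 [(42, 64), (55, -78), (74, 36)]
col 340 [(42, 74), (55, -73), (75, 33)]
col 360 [(42, 67), (55, -70), (75, 31), (159, 77), (180, -70)]
col 420 [(42, 80), (74, -36), (158, 98)]
col 435 [(42, 72), (74, -38), (158, 94)]
col 450 [(1, 32), (42, 66), (74, -39), (154, 51), (194, 37)]
scene ['img', 'K', 'eye', 'rotation'] [1.16  0.509 0.972]
side ['img', 'K', 'eye', 'rotation'] [ 0.068 -0.57   1.03 ]
```

View pics/c7.png

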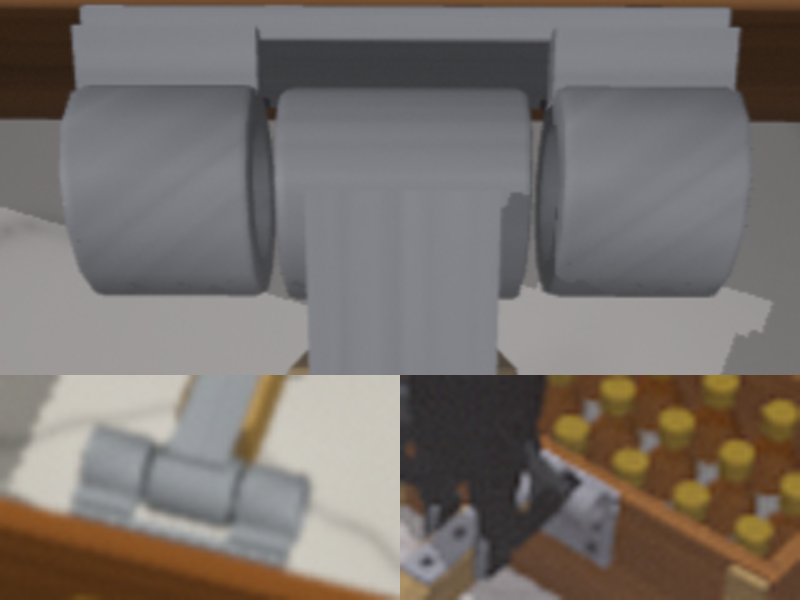

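Emit:
{"op": "move_arm", "data": {
  "gripper": [0,0,0,0,0,0],
  "linear": [
    [0.04,0,0],
    [0,0,0],
    [0,0,0],
    [0,0,0],
    [0,0,0],
    [0,0,0]
  ],
  "twist": [0,0,0,0,0,0]
}}

```text
clock: 13.65
position: [0.6172, 0.1375, 0.1068]
tool_rot: [3.142, -0.0, 0.277]
force: [-0.1, 0.3, -1.4]
grip_width: 0.0266
finger_force: 79.0
```

```bash
python3 m.py w8 115 215,300,340,435 && python3 -c "
from workcell import bot
print(bot.job_done())"
```

```text
[0.61722802 0.13746976 0.10681725] [ 3.14157773e+00 -1.48179956e-05  2.77416593e-01] [-0.05964745  0.31657918 -1.4042363 ] 13.65
wrist ['img', 'K', 'eye', 'rotation'] [0.682 0.155 0.249]
row 115 [(258, -52), (269, 71), (373, -43), (385, 37)]
col 215 [(43, 66), (75, -32), (159, 90)]
col 300 [(2, 43), (44, 57), (57, -79), (75, 35)]
col 340 [(44, 66), (57, -80), (75, 32)]
col 435 [(44, 70), (75, -38), (160, 75)]
the job is handed in; nothing more can be done
None
```

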